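# Restock the carton display rack and close its end stop

## Task

Restock the wooden display rack: slide its end stop back to make room, stand the two loose tall cartons upright in the row beside the two already there, broad face to broad face, then push the stop up snug so that it holds all four with no gaps. Do not crush the cartons, and leave the two shorter cartons standing where they are.

Things in the scene. Friction and masses are not known exactly. Their poses are not given: they have to be found in the camera images.
- display_rack: Fixed light-wood rack for a row of upright cartons, 92 (own x) x 252 mm (own y, the row's direction). Origin: centre of its underside on the table; z up. Floor top at z 15 mm. Two low fences along y, 72 mm apart inside, reach z 31 mm. The fixed end wall stands at its +y end; the sliding end stop faces it from -y. Cartons stand with their 26 mm thickness along own y, either way round.
- row_end (a point): Point on the rack's floor at the middle of the end wall's inner face, where the row begins (rack x 0, y +110 mm, z +15 mm). The wall is 12 mm thick, 92 mm wide, its top 101 mm above the table.
- end_stop (a joint): Position of the sliding end stop (m). At 0 the clear length from end wall to stop is 104 mm, four cartons' thickness; clear length = 0.104 + value; positive is wider (stop slides to the rack's -y). Range -0.05 to 0.08. Its inner face is at rack y = 6 mm - value. About 2.5 N of sliding friction, slight damping, no spring: it stays where left. It starts too close for two more cartons.
- stop_tab (a point): Finger tab of the stop, mid-thickness, 128 mm above the table (z up); moves with the stop. The stop is an upright board, 10 mm thick along the row, 68 mm wide up to 104 mm height; above it the tab, 44 mm wide with rounded head, reaches 142 mm, over the cartons' tops (113 mm in the rack): push or pinch it from either side. Behind (-y) a low shoe (25 mm) reaches 56 mm back.
- row_carton_a: Tall carton already standing in the rack next to the end wall: 26 x 62 x 98 mm carton, 0.11 kg. Origin: centre of its underside; own z up, own x across the 26 mm thickness, own y along the 62 mm width.
- row_carton_b: Tall carton already standing in the rack, next in the row: 26 x 62 x 98 mm carton, 0.11 kg. Origin: centre of its underside; own z up, own x across the 26 mm thickness, own y along the 62 mm width.
- tall_carton_a: Loose tall carton standing on the table beyond the rack or off its right end (seen from the robot), to be packed: 26 x 62 x 98 mm carton, 0.11 kg. Origin: centre of its underside; own z up, own x across the 26 mm thickness, own y along the 62 mm width.
- tall_carton_b: The other loose tall carton standing on the table beyond the rack or off its right end (seen from the robot), to be packed: 26 x 62 x 98 mm carton, 0.11 kg. Origin: centre of its underside; own z up, own x across the 26 mm thickness, own y along the 62 mm width.
- short_carton_a: Shorter dark carton, 24 x 58 x 85 mm, standing on the table beyond the rack or off its right end (seen from the robot); a bystander, not for this rack. Origin: centre of its underside.
- short_carton_b: Shorter dark carton, 24 x 58 x 85 mm, standing on the table beyond the rack or off its right end (seen from the robot); a bystander, not for this rack. Origin: centre of its underside.

How it is judged (in metres and radians):
At the end, for the whole second after the job is handed in: All four tall cartons stand at rest on the rack floor between wall and stop, within 10 mm of its middle line, tilted under 0.08 rad and within 0.10 rad of the row; the clear length from wall to stop is 104 mm within 4 mm, so the gaps together are under 4 mm (y of row_carton_a in the frame of display_rack between 0.002 and 0.114 m and x of row_carton_a in the frame of display_rack between -0.01 and 0.01 m and z of row_carton_a in the frame of display_rack between 0.01 and 0.02 m and angle between each of row_carton_a, row_carton_b, tall_carton_a, tall_carton_b's own z axis and vertical below 0.08 rad and angle between the x axis of each of row_carton_a, row_carton_b, tall_carton_a, tall_carton_b and the y axis of display_rack, either way round below 0.1 rad and linear speed of each of row_carton_a, row_carton_b, tall_carton_a, tall_carton_b below 0.02 m/s and y of row_carton_b in the frame of display_rack between 0.002 and 0.114 m and x of row_carton_b in the frame of display_rack between -0.01 and 0.01 m and z of row_carton_b in the frame of display_rack between 0.01 and 0.02 m and y of tall_carton_a in the frame of display_rack between 0.002 and 0.114 m and x of tall_carton_a in the frame of display_rack between -0.01 and 0.01 m and z of tall_carton_a in the frame of display_rack between 0.01 and 0.02 m and y of tall_carton_b in the frame of display_rack between 0.002 and 0.114 m and x of tall_carton_b in the frame of display_rack between -0.01 and 0.01 m and z of tall_carton_b in the frame of display_rack between 0.01 and 0.02 m and value of joint end_stop between -0.004 and 0.004 m); the robot touches nothing.
It fails at once if the stop is pressed or knocked with more than 40 N (cartons crushed) (contact force between end_stop and anything else above 40 N).
It fails at once if a short carton is moved more than 25 mm or tipped over (distance of any of short_carton_a, short_carton_b from where it was at the start of the episode above 0.025 m or angle between any of short_carton_a, short_carton_b's own z axis and vertical above 0.4 rad).
It also fails if it takes over 67 s, if anything falls off the work surface, if the arm or the gripper's body presses on something with over 40 N, if the wrist force passes 120 N, or if a joint passes its speed limit or range.

## Robot

A 6-joint arm with a two-finger parallel gripper is mounted at the origin on a cart in front of the work surface, level with it; the furniture and walls round the work are solid. World frame = base frame: x ahead of the robot, y to its left, z up, the work surface at z = 0. Lengths are in mm, angles in rad, forces in N, time in s.
With the tool pointing down it reaches from about 275 to 1000 mm from the base axis. Payload 8.4 kg.
Tool frame: the origin (TCP) lies at the very end of the fingers, on their centre line; the grasp point (between the pads) lies 19 mm behind it; z points along the fingers, y is the line along which they close (so a half turn about z gives the same grasp; the last joint's range is limited). The gripper opens to 85 mm and grips with 20 to 120 N. Pads are 22 mm wide; open, the fingers measure 114 mm over their backs; the gripper's body (76 mm by 85 mm) begins 54 mm behind the grasp point. The pads swing forward as they close: fully open they stand 13 mm farther back than shut.
Start: joints at [1.298, 0.353, 1.633, -0, 1.155, -0.002], TCP at [167.187, 602.226, 208.581] pointing down, gripper open.
Joint ranges: [-2.63, 2.63], [-0.92, 2.1], [0.06, 2.66], [-1.3, 4.44], [0, 2.69], [-3.02, 3.02]. Speed limits (rad/s): [2.22, 2.22, 2.79, 3.14, 3.14, 3.14].

## Interface

Orientations are given as [roll, pitch, yaw] about the fixed x, y, z axes, in that order (R = Rz(yaw) Ry(pitch) Rx(roll)).
In Python, from rig import sensors, grab_frame, camera_params, order gives the robot as it stands. The module is installed in compiled form; this text tells all that it offers.
- The arm moves only by the tool move_arm, never from a script. Its argument "motion" is a list of rows, each a list of 7 numbers: the turn, a rotation vector about the tool's x, y, z in fractions of the full range, 1 being 2 pi rad, then the shift along the tool's x, y, z in fractions of the full range, 1 being 0.4 m, then the finger opening in m, from 0 to 0.0854. A call has 1 to 8 rows; each row is the pose to reach, as a shift and turn from the pose commanded when the call began, along the tool's axes at that moment; what a row does not reach only later rows make up. A row lasts 1/8 s, in which the tool goes at most 62.5 mm and 10.7 degrees, less where a joint would pass 70% of its speed; a pose out of reach is approached as far as the arm can. A call with a gripper value outside its range is refused whole. The fingers move at their own pace and stop on an object; "grip_force" is the grip in N (left out, the last holds). Time passes only in rows, so rows that repeat a pose let the fingers close. It gives the time, the measured TCP pose, the force, the opening and the grip force at its end, in the units of the state.
- sensors.sense(): the state, without advancing time (a new reading comes with each control period).
- grab_frame(name): name is "scene" or "side" or "wrist"; returns (picture, depth): 384x512x3 uint8, red, green, blue; 384x512 float32, mm along the optical axis (not along the pixel's ray), 0 where there is no reading.
- camera_params(name): a dict with "camera_matrix" (3x3 intrinsics, pixels), "world_from_camera" (4x4, takes a point from camera to world coordinates). Camera axes: x right, y down, z forward; pixel columns grow to the right and rows downward; lengths in mm; the calibration is good to about 2 mm. The wrist camera is an equidistant fisheye: a pixel r from the principal point sees the ray r / f radians off the axis. A picture is of the moment at which its call begins: read the wrist's pose just before it. camera_params takes no time and is no camera call; for the wrist camera it gives the pose at the moment of the call.
- order.sign_off(): hands the job in; it is judged then, once.
The state is a dict: "clock": time; "qpos": joint angles; "qvel": joint speeds; "joint_efforts": joint torques, N m; "eef_pos": TCP position; "tcp_rot": TCP orientation; "contact_force": force on the tool from outside, world axes, zero at the start; "wrist_torque": the same for the moment, N m; "opening": opening from 0.0 (shut) to 1.0 (fully open); "grasp_force": force on a finger pad.
Only numpy, scipy, OpenCV 4.12 (cv2) and the standard library are available. Lean on these libraries where they do the work, as an engineer would, in place of code of your own. Each camera call takes 0.05 s, during which the arm holds its last target. There are 200 camera calls.

## Working session

There is one attempt and no reset: what is moved stays moved. The work goes in short steps, Python scripts to look and compute and a tool call to move; the robot and the scene stay as the last step left them, time stands still between calls to the robot, and variables do not carry over. Pictures are saved under pics/ and viewed, at most 10 in all, crops included, and the job is handed in when it is done.

Besides the shell and the picture viewer there is one more tool, called after "Call:" by a JSON object that holds its "method" and its "body", one argument or row to a line. move_arm: Moves the arm, as the interface text tells. Its arguments: {"type":"object","properties":{"motion":{"type":"array","items":{"type":"array","items":{"type":"number"}}},"grip_force":{"type":"number"}},"required":["motion"]}

```bash
mkdir -p pics
python3 - <<'E'
from rig import sensors, grab_frame, camera_params
import cv2, numpy as np
s=sensors.sense(); print(s)
for n in ["scene","side"]:
    p,d=grab_frame(n); cv2.imwrite(f"pics/{n}0.png",p[:,:,::-1]); np.savez(f"{n}0.npz",p=p,d=d)
    c=camera_params(n); print(n,np.round(c["camera_matrix"],1).tolist(),np.round(c["world_from_camera"],3).tolist(), (d>0).mean())
E
```

```text
{'clock': 0.0, 'qpos': array([ 1.29764791e+00,  3.53660517e-01,  1.63413035e+00,  4.16628740e-05,
        1.15522033e+00, -2.37852849e-03]), 'qvel': array([-1.60698538e-03, -6.65548650e-05, -8.63586252e-04, -1.71290664e-03,
        6.60483996e-04, -1.08488485e-03]), 'joint_efforts': array([ 5.51807490e-03, -6.05262566e+01, -3.42069805e+01,  4.30257742e-04,
        9.36729979e-03,  1.45637409e-05]), 'eef_pos': array([167.00587191, 601.74079708, 207.85560689]), 'tcp_rot': array([-3.14017420e+00, -4.14667369e-05,  2.87080589e+00]), 'contact_force': array([-0.67290568, -0.25904269, -1.1411605 ]), 'wrist_torque': array([-0.00735491,  0.0476491 , -0.02526437]), 'grasp_force': 0.0, 'opening': 1.0015640327904614}
scene [[419.5, 0.0, 247.9], [0.0, 419.5, 197.9], [0.0, 0.0, 1.0]] [[-0.914, -0.285, 0.287, 295.093], [-0.405, 0.661, -0.633, 539.715], [-0.01, -0.695, -0.719, 689.957], [0.0, 0.0, 0.0, 1.0]] 0.9956715901692709
side [[437.2, 0.0, 248.9], [0.0, 437.2, 195.9], [0.0, 0.0, 1.0]] [[-0.999, 0.016, -0.038, 574.198], [0.039, 0.671, -0.74, 643.444], [0.013, -0.741, -0.671, 684.528], [0.0, 0.0, 0.0, 1.0]] 0.996063232421875
```

View pics/scene0.png

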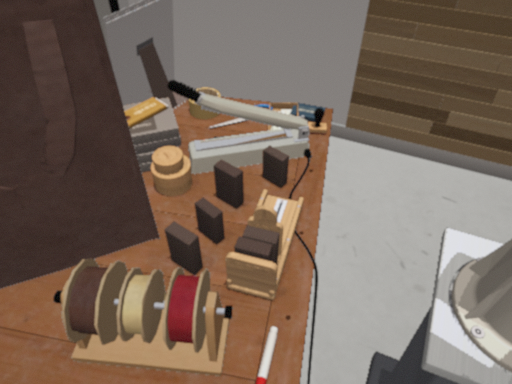

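View pics/side0.png

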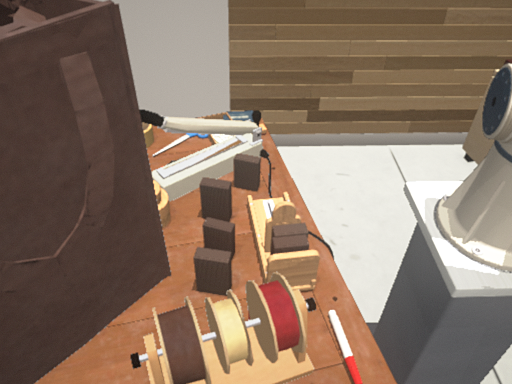

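The rack is right of centre: scene about (265,245), side about (285,240). Its stop is on the far side, with the two row cartons against the near wall. There are four dark cartons standing free: scene (184,248), (210,221), (229,184), (276,167); side (213,270), (219,236), (216,198), (247,172).

```bash
cat > h.py <<'E'
import numpy as np, cv2
from rig import sensors, grab_frame, camera_params
def cloud(n,d):
    c=camera_params(n);K=c["camera_matrix"];T=np.array(c["world_from_camera"])
    v,u=np.mgrid[:d.shape[0],:d.shape[1]]
    P=np.stack([(u-K[0][2])/K[0][0]*d,(v-K[1][2])/K[1][1]*d,d],-1)
    W=P@T[:3,:3].T+T[:3,3]; W[d<=0]=np.nan; return W
def rect(P):
    r=cv2.minAreaRect(P[:,:2].astype(np.float32)); b=cv2.boxPoints(r)
    e=b[1]-b[0],b[2]-b[1]; i=int(np.linalg.norm(e[1])>np.linalg.norm(e[0]))
    return r[0],(np.linalg.norm(e[i]),np.linalg.norm(e[1-i])),np.arctan2(e[i][1],e[i][0])
E
python3 - <<'E'
from h import *
for n in ["scene","side"]:
    z=np.load(n+"0.npz");p,d=z["p"],z["d"];W=cloud(n,d)
    print(n,"table z",np.nanmedian(W[...,2][(abs(W[...,0]-450)<150)&(abs(W[...,2])<12)]))
    val=p.max(-1)
    ok=(W[...,0]>200)&(W[...,0]<800)&(abs(W[...,1])<450)
    for nm,m in [("dark",ok&(val<95)&(W[...,2]>25)&(W[...,2]<125)),("light",ok&(val>=120)&(W[...,2]>20)&(W[...,2]<160))]:
        k,l,st,c=cv2.connectedComponentsWithStats(m.astype(np.uint8),connectivity=4)
        for i in range(1,k):
            if st[i,4]<60: continue
            q=W[l==i]; h=np.percentile(q[:,2],97); t=q[q[:,2]>h-5]
            r=rect(t) if len(t)>4 else None
            print(nm,np.round(c[i]),st[i,4],"ztop",round(h,1),"rect",np.round(r[0]),np.round(r[1]),round(float(r[2]),3))
E
```

```text
scene table z -0.7628614224614125
dark [318. 115.] 123 ztop 67.7 rect [ 504. -368.] [20. 18.] -1.287
dark [171. 138.] 229 ztop 99.1 rect [ 787. -106.] [36.  7.] 0.711
dark [275. 164.] 533 ztop 84.5 rect [ 539. -142.] [57. 20.] -0.19
dark [228. 180.] 841 ztop 98.2 rect [606. -43.] [58. 25.] -0.211
dark [111. 225.] 2994 ztop 122.5 rect [750. 172.] [156.   7.] 0.852
dark [209. 217.] 701 ztop 85.5 rect [599.  62.] [55. 22.] -0.351
dark [184. 248.] 780 ztop 97.6 rect [608. 148.] [59. 25.] -0.224
dark [258. 247.] 830 ztop 113.8 rect [470. 121.] [67. 50.] 0.146
dark [119. 283.] 98 ztop 124.5 rect [634. 291.] [56.  2.] -1.248
dark [159. 291.] 158 ztop 124.4 rect [573. 275.] [47.  1.] -1.264
dark [ 57. 297.] 68 ztop 124.2 rect [709. 347.] [13.  9.] -1.194
dark [109. 325.] 416 ztop 123.6 rect [616. 349.] [51.  2.] -1.244
dark [228. 312.] 90 ztop 124.3 rect [456. 266.] [14.  9.] -1.32
dark [152. 323.] 312 ztop 122.5 rect [557. 324.] [39.  1.] -1.256
dark [200. 331.] 184 ztop 122.9 rect [485. 301.] [35.  1.] -1.255
dark [ 80. 333.] 332 ztop 124.2 rect [639. 376.] [37.  9.] 0.563
dark [177. 340.]
[... 1502 characters left out ...]
.7 rect [635. 373.] [41.  5.] 0.386
light [207. 158.] 4573 ztop 150.9 rect [688. -56.] [334.  65.] 1.322
light [148. 132.] 101 ztop 47.9 rect [ 791. -328.] [41. 11.] 1.283
light [284. 247.] 3295 ztop 155.6 rect [522. 251.] [39. 35.] -1.355
light [291. 241.] 317 ztop 114.3 rect [473. 131.] [60. 25.] 0.093
light [212. 254.] 335 ztop 99.5 rect [612. 145.] [62. 27.] -0.222
light [256. 329.] 5076 ztop 158.4 rect [550. 297.] [113.  92.] 0.402
light [174. 308.] 63 ztop 158.9 rect [660. 291.] [52.  9.] 0.71
light [153. 358.] 631 ztop 147.0 rect [688. 338.] [33. 13.] -1.254
light [206. 367.] 134 ztop 157.9 rect [614. 361.] [11.  4.] -1.246
light [169. 372.] 96 ztop 159.4 rect [660. 377.] [7. 4.] -1.3
```

Run:
```python
from h import *
Ws={n:cloud(n,np.load(n+"0.npz")["d"]) for n in ["scene","side"]}
def band(n,x,y,lo,hi):
    q=Ws[n].reshape(-1,3); return q[(abs(q[:,0]-x[0])<x[1])&(abs(q[:,1]-y[0])<y[1])&(q[:,2]>lo)&(q[:,2]<hi)]
for nm,x,y,h in [("T1",(606,45),(-43,32),98),("T2",(608,45),(148,32),98),("S1",(539,40),(-142,30),85),("S2",(600,40),(62,30),85),("row",(472,45),(120,38),113),("wall",(472,60),(155,25),101),("tab",(477,40),(64,20),140),("tab126+",(477,40),(64,20),134),("board",(477,45),(64,14),101)]:
    for n in Ws:
        q=band(n,x,y,h-4,h+4); r=rect(q); print(nm,n,len(q),np.round(r[0],1),np.round(r[1],1),"long-ang",round(float(r[2]),3),"z",round(float(np.median(q[:,2])),1))
A=np.concatenate([w.reshape(-1,3) for w in Ws.values()])
for nm,c in [("T1",(606,-43)),("T2",(608,148))]:
    q=A[(abs(A[:,0]-c[0])<75)&(abs(A[:,1]-c[1])<50)]
    f=q[(q[:,2]>15)&((abs(q[:,0]-c[0])>36)|(abs(q[:,1]-c[1])>28))]
    print(nm,"near obstacles >15:",len(f), np.round(f[::max(1,len(f)//10)]).tolist())
# fences: z about 31 band near rack
q=A[(abs(A[:,0]-475)<75)&(A[:,1]>-120)&(A[:,1]<60)&(A[:,2]>27)&(A[:,2]<34)]
r=rect(q);print("fence",len(q),r)
for y0 in range(-100,60,20):
    s=q[(abs(q[:,1]-y0)<10)]; 
    if len(s): print(y0,np.round(np.sort(s[:,0])[[0,len(s)//4,len(s)//2,3*len(s)//4,-1]]))
```

```text
T1 scene 265 [608.3 -46.1] [64.1 28. ] long-ang -0.253 z 97.0
T1 side 275 [610.  -46.9] [62.7 29.1] long-ang -0.26 z 97.6
T2 scene 399 [610.1 146. ] [63.7 27.1] long-ang -0.229 z 97.1
T2 side 447 [611.6 145.8] [62.2 27.8] long-ang -0.216 z 97.6
S1 scene 198 [ 539.1 -147.7] [59.8 26.6] long-ang -0.354 z 83.9
S1 side 191 [ 540.3 -147.7] [57.1 27.4] long-ang -0.341 z 84.5
S2 scene 278 [600.4  60. ] [58.5 24.5] long-ang -0.362 z 84.0
S2 side 306 [602.1  59.2] [58.6 26.9] long-ang -0.353 z 84.5
row scene 886 [471.6 117.6] [67.9 57.2] long-ang 0.123 z 112.2
row side 819 [473.2 116.7] [66.8 57.5] long-ang 0.087 z 112.4
wall scene 430 [468.4 147.2] [86.5 24.7] long-ang 0.121 z 100.0
wall side 414 [468.8 151.5] [85.2 32.2] long-ang -0.128 z 100.2
tab scene 79 [477.2  64.2] [31.7 11.7] long-ang 0.067 z 139.5
tab side 78 [479.   64.2] [30.9 11.5] long-ang 0.123 z 139.3
tab126+ scene 79 [477.7  65.1] [37.  10.8] long-ang 0.098 z 134.0
tab126+ side 76 [478.7  64.3] [37.8 10.5] long-ang 0.122 z 133.9
board scene 131 [478.   65.4] [65.7 11. ] long-ang 0.134 z 101.4
board side 128 [479.4  64. ] [65.5 12. ] long-ang 0.109 z 101.5
T1 near obstacles >15: 169 [[539.0, -80.0, 29.0], [539.0, -68.0, 28.0], [536.0, -50.0, 31.0], [533.0, -25.0, 30.0], [642.0, -42.0, 62.0], [535.0, -65.0, 32.0], [533.0, -57.0, 31.0], [538.0, -48.0, 27.0], [534.0, -35.0, 31.0], [535.0, -23.0, 30.0], [533.0, -5.0, 28.0]]
T2 near obstacles >15: 6 [[644.0, 150.0, 23.0], [644.0, 151.0, 91.0], [644.0, 151.0, 90.0], [644.0, 152.0, 65.0], [644.0, 150.0, 40.0], [644.0, 152.0, 39.0]]
fence 597 ((487.08001708984375, -11.813743591308594), (np.float32(151.587), np.float32(93.68987)), np.float32(-1.4597809))
-100 [451. 451. 459. 459. 459.]
-80 [448. 453. 457. 534. 541.]
-60 [445. 452. 530. 533. 540.]
-40 [443. 451. 529. 534. 538.]
-20 [441. 445. 451. 530. 535.]
0 [439. 444. 450. 528. 533.]
20 [436. 441. 446. 526. 532.]
40 [434. 439. 444. 523. 529.]
```

```bash
cat >> h.py <<'E'
from scipy.spatial.transform import Rotation as R
import json,os
YAW=0.112; U=np.array([-np.sin(YAW),np.cos(YAW)]); E=np.array([np.cos(YAW),np.sin(YAW)])
def w(s,c=482.6): return s*U+c*E
def Rt(yaw): return R.from_euler('xyz',[np.pi,0,yaw])
def cmd():
    return json.load(open('cmd.json')) if os.path.exists('cmd.json') else [167.187,602.226,208.581,2.8694]
def plan(*tg,commit=True):   # targets x,y,z,yaw from commanded pose; tool stays pointing down
    c=np.array(cmd()); last=c
    for t in tg:
        sh=np.round(Rt(c[3]).inv().apply(np.array(t[:3])-c[:3])/1000,4); tz=round(-(t[3]-c[3]),3)
        print("turn_z",tz,"shift",sh.tolist(),"dist mm",round(float(np.linalg.norm(np.array(t[:3])-last[:3]))),"world",np.round(t,2)); last=np.array(t)
        new=(c[:3]+Rt(c[3]).apply(sh*1000)).tolist()+[c[3]-tz]
    if commit: json.dump(new,open('cmd.json','w'))
E
python3 - <<'E'
from h import *
for n in ["scene","side"]:
    q=cloud(n,np.load(n+"0.npz")["d"]).reshape(-1,3)
    s=q[:,:2]@U; c=q[:,:2]@E
    m=(abs(c-482.6)<40)&(s>80)&(s<125)&(abs(q[:,2]-101)<3); print(n,"wall s",np.percentile(s[m],[2,10,50,90,98]).round(1),"c",np.percentile(c[m],[1,99]).round(1))
    m=(abs(c-482.6)<28)&(abs(q[:,2]-113)<3); print("row s",np.percentile(s[m],[1,99]).round(1))
    h,e=np.histogram(s[m],np.arange(20,104,4)); print(h)
print(sensors.sense()["eef_pos"])
y=np.pi/2+YAW
plan((*w(37),205,y),(*w(37),122,y))
E
```

```text
scene wall s [ 89.   90.4  98.1 104.6 105.6] c [444.3 520.8]
row s [ 13.7 242.3]
[ 0  0  0  1 38 54 56 51 56 57 50 38 59 61 60 56 67 60  1  0]
side wall s [ 88.1  89.5  97.3 103.8 104.9] c [444.3 521.8]
row s [ 12.8 239.4]
[ 0  0  0  5 39 50 42 58 46 56 46 43 49 54 53 57 56 53  0  0]
[167.08557052 601.79035884 207.94217862]
turn_z 1.187 shift [-0.4344, -0.4098, 0.0036] dist mm 597 world [475.44  90.71 205.     1.68]
turn_z 1.187 shift [-0.4344, -0.4098, 0.0866] dist mm 83 world [475.44  90.71 122.     1.68]
```

Units first: shifts go in shares of 0.4 m and turns go in shares of 2 pi rad. So -0.37 m / 0.4 = -0.925, -0.205 m / 0.4 = -0.5125, 1.187 rad / 6.2832 = 0.1889.

Call:
{"method": "move_arm", "body": {
  "motion": [
    [0,0,0.0239,-0.125,-0.0875,0,0],
    [0,0,0.0477,-0.25,-0.2,0,0],
    [0,0,0.0716,-0.3625,-0.3125,0,0],
    [0,0,0.0955,-0.475,-0.4125,0,0],
    [0,0,0.1194,-0.5875,-0.5125,0,0],
    [0,0,0.1432,-0.7,-0.6125,0,0],
    [0,0,0.1671,-0.8125,-0.7125,0,0],
    [0,0,0.1889,-0.925,-0.8125,0,0]
  ]
}}

```text
clock: 1.1
eef_pos: [437.5, 188.3, 208.6]
tcp_rot: [3.141, -0.0, 1.679]
contact_force: [1.1, 1.0, 1.0]
opening: -0.0
grasp_force: 0.0
```

Run:
```python
from h import *
c=np.array([167.187,602.226,208.581]); n=c+Rt(2.8694).apply([-370,-325,0]); json.dump(n.tolist()+[2.8694-1.187],open('cmd.json','w')); print(n)
y=np.pi/2+YAW
plan((*w(37),205,y),(*w(37),122,y))
```

```text
[436.19067716 189.71900409 208.581     ]
turn_z -0.0 shift [-0.1028, 0.028, 0.0036] dist mm 107 world [475.44  90.71 205.     1.68]
turn_z -0.0 shift [-0.1028, 0.028, 0.0866] dist mm 83 world [475.44  90.71 122.     1.68]
```

Scaled: -0.103 m / 0.4 = -0.2575, 0.0866 m / 0.4 = 0.2165.

Call:
{"method": "move_arm", "body": {
  "motion": [
    [0,0,0,-0.125,0.035,0.005,0],
    [0,0,0,-0.2575,0.07,0.01,0],
    [0,0,0,-0.2575,0.07,0.075,0],
    [0,0,0,-0.2575,0.07,0.15,0],
    [0,0,0,-0.2575,0.07,0.2,0],
    [0,0,0,-0.2575,0.07,0.2165,0],
    [0,0,0,-0.2575,0.07,0.2165,0]
  ]
}}

```text
clock: 1.98
eef_pos: [476.1, 91.0, 121.9]
tcp_rot: [-3.141, 0.0, 1.684]
contact_force: [1.1, 0.2, 0.2]
opening: -0.002
grasp_force: 0.0
```

Scaled: -0.018 m / 0.4 = -0.045, -0.015 m / 0.4 = -0.0375.

Call:
{"method": "move_arm", "body": {
  "motion": [
    [0,0,0,-0.0075,0,0,0],
    [0,0,0,-0.015,0,0,0],
    [0,0,0,-0.0225,0,0,0],
    [0,0,0,-0.03,0,0,0],
    [0,0,0,-0.0375,0,0,0],
    [0,0,0,-0.045,0,0,0]
  ]
}}

```text
clock: 2.72
eef_pos: [478.2, 72.8, 122.0]
tcp_rot: [-3.142, 0.0, 1.684]
contact_force: [-0.9, 0.6, 0.1]
opening: 0.002
grasp_force: 0.0
```

Call:
{"method": "move_arm", "body": {
  "motion": [
    [0,0,0,-0.01,0,0,0],
    [0,0,0,-0.025,0,0,0],
    [0,0,0,-0.04,0,0,0],
    [0,0,0,-0.055,0,0,0],
    [0,0,0,-0.07,0,0,0],
    [0,0,0,-0.085,0,0,0],
    [0,0,0,-0.1,0,0,0],
    [0,0,0,-0.115,0,0,0]
  ]
}}

```text
clock: 3.72
eef_pos: [483.5, 26.9, 122.0]
tcp_rot: [-3.142, 0.0, 1.684]
contact_force: [-0.1, 0.2, -1.0]
opening: -0.001
grasp_force: 0.0
```

Scaled: -0.04 m / 0.4 = -0.1, -0.036 m / 0.4 = -0.09.

Call:
{"method": "move_arm", "body": {
  "motion": [
    [0,0,0,-0.015,0,0,0],
    [0,0,0,-0.03,0,0,0],
    [0,0,0,-0.045,0,0,0],
    [0,0,0,-0.06,0,0,0],
    [0,0,0,-0.075,0,0,0],
    [0,0,0,-0.09,0,0,0],
    [0,0,0,-0.1,0,0,0]
  ]
}}

```text
clock: 4.6
eef_pos: [488.0, -12.8, 122.0]
tcp_rot: [3.142, 0.0, 1.684]
contact_force: [-0.1, -0.6, 0.0]
opening: 0.0
grasp_force: 0.0
```

Run:
```python
from h import *
p,d=grab_frame("scene"); cv2.imwrite("pics/scene1.png",p[:,:,::-1])
q=cloud("scene",d).reshape(-1,3); s=q[:,:2]@U; c=q[:,:2]@E
m=(abs(c-482.6)<40)&(s<20)&(s>-130)&(abs(q[:,2]-101)<3)
print(m.sum(),np.percentile(s[m],[2,50,98]),np.percentile(c[m],[2,98]))
x=sensors.sense(); print(x["eef_pos"],x["contact_force"],x["eef_pos"][:2]@U)
```

```text
97 [ 5.8586232  14.41084251 16.22725519] [449.75428405 512.95676479]
[488.02316257 -13.06456703 121.98025308] [-0.21680317 -0.4741779  -0.82193918] -67.52710464023014
```

View pics/scene1.png

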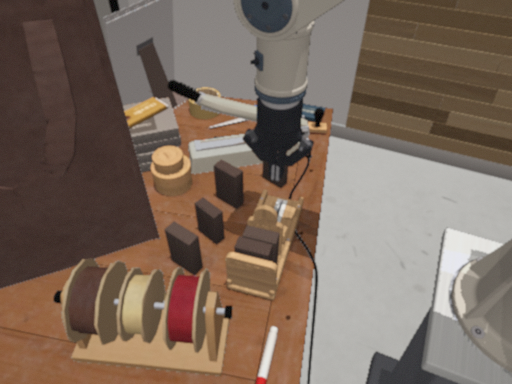

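The arm now stands beyond the stop, fingers near (278,180), but the stop is still at (265,213): the fingers passed without moving it. I'll check the actual fingertip height.

Run:
```python
from h import *
tc=sensors.sense()["eef_pos"]
ims=[]
for n in ["scene","side"]:
    p,d=grab_frame(n); c=camera_params(n); T=np.linalg.inv(c["world_from_camera"]); K=np.array(c["camera_matrix"])
    p=p.copy()
    def pr(P):
        X=T[:3,:3]@P+T[:3,3]; return (K@(X/X[2]))[:2],X[2]
    a,z=pr(tc); b,_=pr(tc+[0,0,73]); print(n,a,b,z,d[int(a[1]),int(a[0])])
    q=cloud(n,d).reshape(-1,3); m=(np.hypot(q[:,0]-tc[0],q[:,1]-tc[1])<60)&(q[:,2]>60)
    for z0 in range(60,220,10):
        k=q[m&(abs(q[:,2]-z0)<5)]; 
        if len(k): print(z0,len(k),np.round(k[:,:2].min(0)),np.round(k[:,:2].max(0)))
    cr=p[100:300,180:380]; ims.append(cv2.resize(cr,(400,400),interpolation=cv2.INTER_NEAREST))
    
cv2.imwrite("pics/crop1.png",np.hstack(ims)[:,:,::-1])
```

```text
scene [275.06831268 184.75555219] [276.55101141 155.89677416] 813.6077593072395 987.69446
140 1 [481.  -7.] [481.  -7.]
150 35 [475.  -9.] [501.  -1.]
160 64 [474. -18.] [501.  -1.]
170 63 [474. -16.] [500.  -0.]
180 56 [473. -18.] [501.   1.]
190 130 [456. -22.] [518.   4.]
200 247 [446. -28.] [527.   5.]
210 180 [440. -28.] [535.   7.]
side [275.438815   183.12157025] [277.55685734 153.44102245] 866.8723389960484 1057.34
140 2 [489.  -5.] [495.  -5.]
150 31 [478. -10.] [501.  -1.]
160 61 [476. -16.] [503.  -1.]
170 67 [475. -16.] [503.   1.]
180 55 [475. -18.] [503.  -0.]
190 125 [454. -23.] [520.   3.]
200 228 [449. -27.] [528.   5.]
210 177 [441. -32.] [535.   7.]
```

View pics/crop1.png

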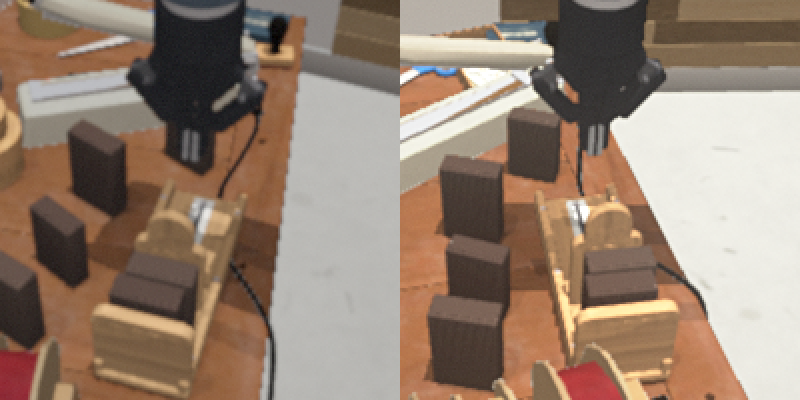

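The fingertips show at about z 140 while the TCP reads 122, so the shut fingers end roughly 20 mm higher than stated. They cleared the 142 mm tab. I'll go back over the row and measure the tip again, lower down.

Scaled: 0.107 m / 0.4 = 0.2675, 0.1 m / 0.4 = 0.25.

Call:
{"method": "move_arm", "body": {
  "motion": [
    [0,0,0,0,0,-0.0625,0],
    [0,0,0,0.125,0,-0.0625,0],
    [0,0,0,0.25,0,-0.0625,0],
    [0,0,0,0.2675,0,-0.05,0],
    [0,0,0,0.2675,0,-0.0125,0],
    [0,0,0,0.2675,0,0.0175,0],
    [0,0,0,0.2675,0,0.0175,0]
  ]
}}

```text
clock: 5.62
eef_pos: [474.9, 92.8, 113.5]
tcp_rot: [-3.139, 0.0, 1.683]
contact_force: [0.5, -0.2, 0.2]
opening: -0.001
grasp_force: 0.0
```

Run:
```python
from h import *
x=sensors.sense();tc=x["eef_pos"];print(tc,x["contact_force"])
ims=[]
for n in ["scene","side"]:
    p,d=grab_frame(n)
    q=cloud(n,d).reshape(-1,3); m=(abs(q[:,:2]@U-tc[:2]@U)<14)&(abs(q[:,:2]@E-tc[:2]@E)<18)&(q[:,2]>60)
    h,e=np.histogram(q[m][:,2],np.arange(100,200,4)); print(n,dict(zip(e.tolist(),h.tolist())))
    cr=p[130:280,200:350]; ims.append(cv2.resize(cr,(400,400),interpolation=cv2.INTER_NEAREST))
cv2.imwrite("pics/crop2.png",np.hstack(ims)[:,:,::-1])
```

```text
[474.91222296  92.80447828 113.50143122] [ 0.50480869 -0.15581811  0.16587594]
scene {100: 0, 104: 0, 108: 45, 112: 96, 116: 0, 120: 0, 124: 0, 128: 0, 132: 1, 136: 8, 140: 13, 144: 23, 148: 32, 152: 22, 156: 28, 160: 25, 164: 27, 168: 18, 172: 26, 176: 22, 180: 43, 184: 45, 188: 43, 192: 21}
side {100: 0, 104: 0, 108: 48, 112: 87, 116: 0, 120: 0, 124: 0, 128: 0, 132: 0, 136: 1, 140: 20, 144: 22, 148: 29, 152: 28, 156: 29, 160: 30, 164: 28, 168: 23, 172: 26, 176: 26, 180: 37, 184: 45, 188: 42, 192: 26}
```

View pics/crop2.png

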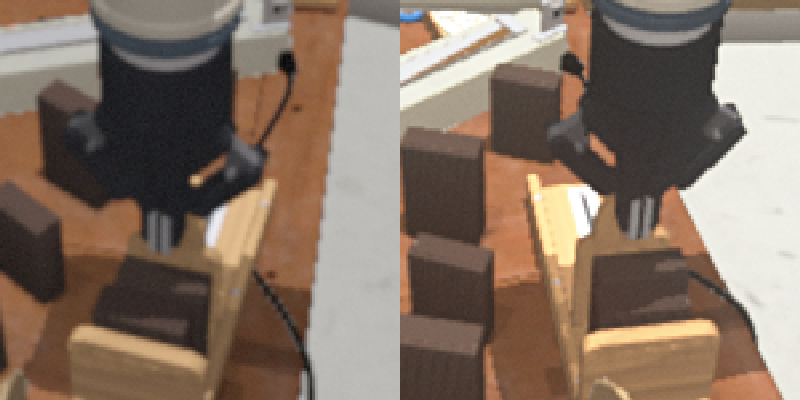

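The tip is about 23 mm above the TCP reading again, in both views. In the picture it hovers just over the row at (160,250) left and (640,235) right. I'll use that offset: lower 16 mm and push.

Scaled: -0.018 m / 0.4 = -0.045, 0.016 m / 0.4 = 0.04.

Call:
{"method": "move_arm", "body": {
  "motion": [
    [0,0,0,0,0,0.025,0],
    [0,0,0,0,0,0.04,0],
    [0,0,0,-0.0075,0,0.04,0],
    [0,0,0,-0.015,0,0.04,0],
    [0,0,0,-0.0225,0,0.04,0],
    [0,0,0,-0.03,0,0.04,0],
    [0,0,0,-0.0375,0,0.04,0],
    [0,0,0,-0.045,0,0.04,0]
  ]
}}

```text
clock: 6.72
eef_pos: [477.9, 76.1, 99.1]
tcp_rot: [3.141, -0.0, 1.684]
contact_force: [-0.6, 1.9, 0.8]
opening: 0.002
grasp_force: 1.3
```

Call:
{"method": "move_arm", "body": {
  "motion": [
    [0,0,0,-0.0075,0,0,0],
    [0,0,0,-0.015,0,0,0],
    [0,0,0,-0.025,0,0,0],
    [0,0,0,-0.035,0,0,0],
    [0,0,0,-0.045,0,0,0]
  ]
}}

```text
clock: 7.35
eef_pos: [480.0, 57.8, 99.0]
tcp_rot: [3.141, 0.0, 1.684]
contact_force: [-0.2, 2.1, 1.4]
opening: 0.003
grasp_force: 1.3
```

Call:
{"method": "move_arm", "body": {
  "motion": [
    [0,0,0,-0.0125,0,0,0],
    [0,0,0,-0.025,0,0,0],
    [0,0,0,-0.0375,0,0,0],
    [0,0,0,-0.05,0,0,0],
    [0,0,0,-0.0625,0,0,0],
    [0,0,0,-0.075,0,0,0],
    [0,0,0,-0.0875,0,0,0],
    [0,0,0,-0.1,0,0,0]
  ]
}}

```text
clock: 8.35
eef_pos: [484.5, 18.1, 99.0]
tcp_rot: [3.141, 0.0, 1.684]
contact_force: [0.4, 2.4, 2.1]
opening: 0.003
grasp_force: 1.3
```

Scaled: -0.032 m / 0.4 = -0.08, -0.03 m / 0.4 = -0.075.

Call:
{"method": "move_arm", "body": {
  "motion": [
    [0,0,0,-0.0125,0,0,0],
    [0,0,0,-0.025,0,0,0],
    [0,0,0,-0.0375,0,0,0],
    [0,0,0,-0.05,0,0,0],
    [0,0,0,-0.0625,0,0,0],
    [0,0,0,-0.075,0,0,0],
    [0,0,0,-0.08,0,0,0]
  ]
}}

```text
clock: 9.22
eef_pos: [488.0, -13.8, 99.0]
tcp_rot: [-3.142, 0.0, 1.683]
contact_force: [1.3, 3.0, 1.9]
opening: 0.002
grasp_force: 1.3
```

Scaled: -0.12 m / 0.4 = -0.3, -0.1 m / 0.4 = -0.25.

Call:
{"method": "move_arm", "body": {
  "motion": [
    [0,0,0,0.015,0,0,0],
    [0,0,0,0.025,0,-0.125,0],
    [0,0,0,0.025,0,-0.25,0.0854],
    [0,0,0,0.025,0,-0.3,0.0854],
    [0,0,0,0.025,0,-0.3,0.0854],
    [0,0,0,0.025,0,-0.3,0.0854]
  ]
}}

```text
clock: 9.98
eef_pos: [486.0, -3.4, 217.8]
tcp_rot: [-3.14, -0.0, 1.684]
contact_force: [-0.1, -1.2, -0.2]
opening: 0.848
grasp_force: 0.0
```

Run:
```python
from h import *
x=sensors.sense();tc=x["eef_pos"];print(tc,x["contact_force"],x["opening"],x["tcp_rot"])
for n in ["scene","side"]:
    p,d=grab_frame(n)
    q=cloud(n,d).reshape(-1,3);s=q[:,:2]@U; c=q[:,:2]@E
    m=(abs(c-482.6)<40)&(s<30)&(s>-140)&(abs(q[:,2]-101)<3); print("stop",np.percentile(s[m],[2,50,98]).round(1))
    m=(abs(s-tc[:2]@U)<25)&(abs(c-tc[:2]@E)<70)&(q[:,2]>tc[2]-20)&(q[:,2]<tc[2]+110)
    for z0 in range(int(tc[2])-10,int(tc[2])+110,8):
        k=m&(abs(q[:,2]-z0)<4)
        if k.sum()>3: cc=c[k]-tc[:2]@E; L=cc[cc<0];H=cc[cc>0]; print(z0-int(tc[2]),[np.round([v.min(),v.max()]).tolist() for v in (L,H) if len(v)])
json.dump([*tc.tolist(),np.pi/2+YAW],open('cmd.json','w'))
```

```text
[486.00945659  -3.39354499 217.81896658] [-0.06173148 -1.2004282  -0.18511911] 0.8483653130907713 [-3.13973963e+00 -4.88900140e-06  1.68399905e+00]
stop [-87.2 -79.4 -77.3]
30 [[-42.0, -42.0], [36.0, 43.0]]
38 [[-48.0, -37.0], [36.0, 50.0]]
46 [[-49.0, -37.0], [36.0, 49.0]]
54 [[-50.0, -36.0], [36.0, 49.0]]
62 [[-49.0, -37.0], [36.0, 49.0]]
70 [[-53.0, -36.0], [36.0, 60.0]]
78 [[-67.0, -34.0], [36.0, 68.0]]
86 [[-67.0, -31.0], [32.0, 68.0]]
94 [[-68.0, -0.0], [1.0, 68.0]]
102 [[-68.0, -0.0], [1.0, 68.0]]
stop [-89.3 -80.7 -77.4]
38 [[-51.0, -38.0], [41.0, 51.0]]
46 [[-52.0, -38.0], [41.0, 54.0]]
54 [[-52.0, -38.0], [42.0, 54.0]]
62 [[-52.0, -38.0], [40.0, 54.0]]
70 [[-52.0, -38.0], [40.0, 55.0]]
78 [[-69.0, -37.0], [39.0, 70.0]]
86 [[-69.0, -33.0], [33.0, 70.0]]
94 [[-69.0, -2.0], [1.0, 70.0]]
102 [[-68.0, -0.0], [0.0, 70.0]]
```

The stop's inner face is now at s = -77.5, so its value is about +66 mm. With the fingers open, their tips sit about 33 mm above the TCP reading and the body about 92 mm above it. I'll take carton T2 next.

Run:
```python
from h import *
q=np.concatenate([cloud(n,np.load(n+"0.npz")["d"]).reshape(-1,3) for n in ("scene","side")])
for c in [(610.8,146),(609,-46.5)]:
    m=(np.hypot(q[:,0]-c[0],q[:,1]-c[1])<130)&(q[:,2]>105)&(q[:,2]<300)
    k=q[m]; 
    if len(k): print(c,len(k),k.min(0).round(),k.max(0).round(),np.hypot(k[:,0]-c[0],k[:,1]-c[1]).min().round())
y=1.349
plan((610.8,146,150,y),(610.8,146,36,y))
y2=np.pi/2+YAW
print(w(17.5))
plan((610.8,146,185,y),(*w(17.5),185,y2),(*w(17.5),53,y2))
```

```text
(610.8, 146) 7809 [481.  91. 105.] [740. 276. 300.] 90.0
(609, -46.5) 702 [ 633. -174.  137.] [ 712. -124.  195.] 119.0
turn_z 0.334 shift [0.1345, 0.1407, 0.0678] dist mm 206 world [610.8  146.   150.     1.35]
turn_z 0.334 shift [0.1345, 0.1407, 0.1818] dist mm 114 world [610.8  146.    36.     1.35]
[477.6203907  71.3286225]
turn_z -0.0 shift [0.0, 0.0, -0.149] dist mm 149 world [610.8  146.   185.     1.35]
turn_z -0.334 shift [-0.1022, -0.1135, -0.149] dist mm 153 world [477.62  71.33 185.     1.68]
turn_z -0.334 shift [-0.1022, -0.1135, -0.017] dist mm 132 world [477.62  71.33  53.     1.68]
```

Scaled: 0.182 m / 0.4 = 0.455, 0.1345 m / 0.4 = 0.3363, 0.334 rad / 6.2832 = 0.0532.

Call:
{"method": "move_arm", "body": {
  "motion": [
    [0,0,0.0175,0.1,0.105,0.0375,0.0854],
    [0,0,0.035,0.2125,0.22,0.075,0.0854],
    [0,0,0.0532,0.3125,0.325,0.125,0.0854],
    [0,0,0.0532,0.3363,0.3513,0.17,0.0854],
    [0,0,0.0532,0.3363,0.3513,0.275,0.0854],
    [0,0,0.0532,0.3363,0.3513,0.375,0.0854],
    [0,0,0.0532,0.3363,0.3513,0.455,0.0854],
    [0,0,0.0532,0.3363,0.3513,0.455,0.0854]
  ]
}}

```text
clock: 11.08
eef_pos: [608.4, 145.3, 33.4]
tcp_rot: [-3.135, 0.003, 1.35]
contact_force: [0.5, 0.5, 0.2]
opening: 1.001
grasp_force: 0.0
```

Call:
{"method": "move_arm", "body": {
  "motion": [
    [0,0,0,0,0,0,0.055],
    [0,0,0,0,0,0,0.055],
    [0,0,0,0,0,0,0.055],
    [0,0,0,0,0,0,0.055],
    [0,0,0,0,0,0,0.055]
  ],
  "grip_force": 25
}}

```text
clock: 11.7
eef_pos: [612.2, 146.2, 38.2]
tcp_rot: [3.14, -0.001, 1.35]
contact_force: [-0.7, 0.6, 6.6]
opening: 0.722
grasp_force: 31.2
```

Scaled: -0.149 m / 0.4 = -0.3725, -0.1135 m / 0.4 = -0.2838, -0.334 rad / 6.2832 = -0.0532.

Call:
{"method": "move_arm", "body": {
  "motion": [
    [0,0,0,0,0,-0.05,0.055],
    [0,0,0,0,0,-0.15,0.055],
    [0,0,0,0,0,-0.275,0.055],
    [0,0,0,0,0,-0.3725,0.055],
    [0,0,-0.0127,-0.0625,-0.07,-0.3725,0.055],
    [0,0,-0.0286,-0.1375,-0.155,-0.3725,0.055],
    [0,0,-0.0446,-0.2125,-0.2375,-0.3725,0.055],
    [0,0,-0.0532,-0.255,-0.2838,-0.3725,0.055]
  ]
}}

```text
clock: 12.7
eef_pos: [476.2, 70.5, 187.0]
tcp_rot: [3.141, 0.0, 1.686]
contact_force: [0.2, -0.6, -0.6]
opening: 0.721
grasp_force: 30.3
```

Run:
```python
from h import *
x=sensors.sense();tc=x["eef_pos"];print(tc,x["contact_force"],x["opening"],x["grasp_force"],x["tcp_rot"])
ims=[]
for n in ["scene","side"]:
    p,d=grab_frame(n); ims.append(cv2.resize(p[80:300,150:370],(400,400)))
    q=cloud(n,d).reshape(-1,3);s=q[:,:2]@U; c=q[:,:2]@E
    m=(abs(s-tc[:2]@U)<28)&(abs(c-tc[:2]@E)<36)&(q[:,2]>125)&(q[:,2]<tc[2]+25)
    k=q[m]; print(n,len(k),"z",np.percentile(k[:,2],[1,99]).round(),"c",np.percentile(c[m],[1,99]).round(1),"s",np.percentile(s[m],[1,50,99]).round(1))
    for z0 in (140,160,180,200):
        b=m&(abs(q[:,2]-z0)<6); print(z0,b.sum(), np.percentile(s[b],[2,50,98]).round(1) if b.sum()>4 else '', np.polyfit(c[b],s[b],1).round(3) if b.sum()>9 else '')
cv2.imwrite("pics/crop3.png",np.hstack(ims)[:,:,::-1])
```

```text
[476.22628512  70.48577145 187.00587778] [ 0.20515648 -0.56393117 -0.58683296] 0.7206292150664257 30.29897153377533 [3.14142231e+00 1.36404121e-04 1.68596177e+00]
scene 992 z [150. 212.] c [449.5 510.9] s [ 9.2 28.9 31.1]
140 0  
160 172 [11.5 28.9 30.7] [  0.085 -12.77 ]
180 192 [14.1 28.9 30.7] [ 0.07 -5.29]
200 202 [18.9 29.  30.6] [0.042 8.478]
side 1016 z [149. 211.] c [449.  510.4] s [ 6.3 27.2 29.3]
140 0  
160 184 [ 6.3 27.2 29.4] [-0.093 71.11 ]
180 190 [11.4 27.2 29. ] [-4.8000e-02  4.9773e+01]
200 203 [12.6 27.4 29.3] [-0.068 59.332]
```

View pics/crop3.png

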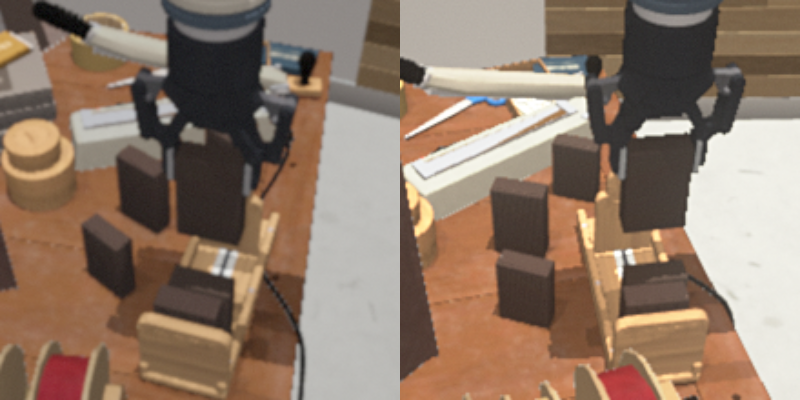

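Carton T2 is held upright above its slot: left (212,190), right (655,185), bottom at z 149. It sits about 2.5 mm off centre, which I'll correct while lowering it.

Scaled: 0.13 m / 0.4 = 0.325, 0.128 m / 0.4 = 0.32.

Call:
{"method": "move_arm", "body": {
  "motion": [
    [0,0,0,0.0025,0.0063,0.075,0.055],
    [0,0,0,0.005,0.0063,0.175,0.055],
    [0,0,0,0.005,0.0063,0.25,0.055],
    [0,0,0,0.005,0.0063,0.295,0.055],
    [0,0,0,0.005,0.0063,0.3125,0.055],
    [0,0,0,0.005,0.0063,0.32,0.055],
    [0,0,0,0.005,0.0063,0.325,0.055]
  ]
}}

```text
clock: 13.68
eef_pos: [481.3, 73.8, 56.6]
tcp_rot: [3.14, -0.0, 1.684]
contact_force: [1.7, 0.4, -0.1]
opening: 0.72
grasp_force: 30.3
```

Scaled: -0.003 m / 0.4 = -0.0075, 0.002 m / 0.4 = 0.005.

Call:
{"method": "move_arm", "body": {
  "motion": [
    [0,0,0,0,-0.0075,0,0.055],
    [0,0,0,0,-0.0075,0.0025,0.055],
    [0,0,0,0,-0.0075,0.005,0.055],
    [0,0,0,0,-0.0075,0.0075,0.055]
  ]
}}

```text
clock: 14.18
eef_pos: [477.7, 73.3, 53.1]
tcp_rot: [3.141, -0.0, 1.684]
contact_force: [-5.0, -0.8, 16.6]
opening: 0.721
grasp_force: 32.4
```

```bash
cat >> h.py <<'E'
def rackview(tag=None):
    x=sensors.sense();tc=x["eef_pos"];print(tc.round(1),"s,c",(tc[:2]@U).round(1),(tc[:2]@E).round(1),"F",x["contact_force"].round(1),"op",round(float(x["opening"]),3),"g",x["grasp_force"])
    ims=[]
    for n in ["scene","side"]:
        p,d=grab_frame(n); ims.append(cv2.resize(p[120:320,180:380],(400,400)))
        q=cloud(n,d).reshape(-1,3);s=q[:,:2]@U; c=q[:,:2]@E; r=(abs(c-482.6)<45)
        m=r&(abs(q[:,2]-113)<3)&(s<100)&(s>-60)&(p.reshape(-1,3).max(1)<110)
        ss=np.sort(s[m]); g=np.where(np.diff(ss)>2)[0]; print(n,"top dark runs",[(a[0].round(1),a[-1].round(1),len(a)) for a in np.split(ss,g+1)])
        for a in np.split(ss,g+1):
            if len(a)>40: b=m&(s>=a[0])&(s<=a[-1]); print("   c",np.percentile(c[b],[1,99]).round(1),"z",np.median(q[b,2]).round(1), rect(q[b])[2].round(3))
    if tag: cv2.imwrite(f"pics/{tag}.png",np.hstack(ims)[:,:,::-1])
E
python3 -c "
from h import *
rackview()"
```

```text
[477.7  73.3  53.1] s,c 19.4 482.9 F [-5.  -0.8 16.6] op 0.721 g 32.398585081100464
scene top dark runs [(np.float64(6.1), np.float64(33.6), 371), (np.float64(36.1), np.float64(92.1), 864)]
   c [441.1 520.2] z 112.3 0.117
   c [449.3 514.1] z 112.3 0.098
side top dark runs [(np.float64(5.1), np.float64(93.1), 1116)]
   c [450.6 516.8] z 112.5 0.055
```

Scaled: -0.13 m / 0.4 = -0.325, -0.08 m / 0.4 = -0.2.

Call:
{"method": "move_arm", "body": {
  "motion": [
    [0,0,0,0,0,-0.005,0.0854],
    [0,0,0,0,0,-0.005,0.0854],
    [0,0,0,0,0,-0.005,0.0854],
    [0,0,0,0,0,-0.075,0.0854],
    [0,0,0,0,0,-0.2,0.0854],
    [0,0,0,0,0,-0.325,0.0854]
  ]
}}

```text
clock: 15.02
eef_pos: [477.1, 73.2, 184.1]
tcp_rot: [-3.141, 0.0, 1.684]
contact_force: [1.7, -0.6, 0.7]
opening: 1.002
grasp_force: 0.0
```

Run:
```python
from h import *
rackview()
x,y=w(19.5,482.1); json.dump([x,y,182,np.pi/2+YAW],open('cmd.json','w'))  # commanded
y=1.315
plan((609.2,-46.5,150,y),(609.2,-46.5,36,y))
y2=np.pi/2+YAW
plan((609.2,-46.5,185,y),(*w(-13,482.6),185,y2),(*w(-13,482.6),56,y2))
```

```text
[477.1  73.2 184.1] s,c 19.5 482.3 F [ 1.7 -0.6  0.7] op 1.002 g 0.0
scene top dark runs [(np.float64(5.3), np.float64(5.3), 1), (np.float64(7.9), np.float64(91.9), 1196)]
   c [449.7 513.6] z 112.2 -1.486
side top dark runs [(np.float64(6.1), np.float64(92.1), 1011)]
   c [451.6 516.1] z 112.4 -1.511
turn_z 0.368 shift [-0.1338, 0.1181, 0.032] dist mm 181 world [609.2  -46.5  150.     1.32]
turn_z 0.368 shift [-0.1338, 0.1181, 0.146] dist mm 114 world [609.2  -46.5   36.     1.32]
turn_z -0.0 shift [-0.0, -0.0, -0.149] dist mm 149 world [609.2  -46.5  185.     1.32]
turn_z -0.368 shift [0.0522, -0.1462, -0.149] dist mm 155 world [481.03  41.02 185.     1.68]
turn_z -0.368 shift [0.0522, -0.1462, -0.02] dist mm 129 world [481.03  41.02  56.     1.68]
```

Scaled: 0.146 m / 0.4 = 0.365, 0.02 m / 0.4 = 0.05, 0.368 rad / 6.2832 = 0.0586.

Call:
{"method": "move_arm", "body": {
  "motion": [
    [0,0,0.0191,-0.1125,0.1,0.025,0.0854],
    [0,0,0.0382,-0.225,0.2,0.05,0.0854],
    [0,0,0.0586,-0.325,0.2875,0.075,0.0854],
    [0,0,0.0586,-0.335,0.295,0.0875,0.0854],
    [0,0,0.0586,-0.335,0.295,0.1875,0.0854],
    [0,0,0.0586,-0.335,0.295,0.2875,0.0854],
    [0,0,0.0586,-0.335,0.295,0.365,0.0854],
    [0,0,0.0586,-0.335,0.295,0.365,0.0854]
  ]
}}

```text
clock: 16.12
eef_pos: [606.8, -45.8, 34.3]
tcp_rot: [-3.136, 0.001, 1.317]
contact_force: [0.4, -0.2, 0.9]
opening: 0.997
grasp_force: 0.0
```

Call:
{"method": "move_arm", "body": {
  "motion": [
    [0,0,0,0,0,0,0.055],
    [0,0,0,0,0,0,0.055],
    [0,0,0,0,0,0,0.055],
    [0,0,0,0,0,0,0.055],
    [0,0,0,0,0,0,0.055]
  ],
  "grip_force": 25
}}

```text
clock: 16.75
eef_pos: [610.8, -46.5, 38.4]
tcp_rot: [3.14, -0.001, 1.316]
contact_force: [-1.2, 1.0, 6.7]
opening: 0.724
grasp_force: 30.6
```

Scaled: -0.149 m / 0.4 = -0.3725, -0.146 m / 0.4 = -0.365, -0.368 rad / 6.2832 = -0.0586.

Call:
{"method": "move_arm", "body": {
  "motion": [
    [0,0,0,0,0,-0.05,0.055],
    [0,0,0,0,0,-0.15,0.055],
    [0,0,0,0,0,-0.275,0.055],
    [0,0,0,0,0,-0.3725,0.055],
    [0,0,-0.0191,0.0375,-0.1125,-0.3725,0.055],
    [0,0,-0.0382,0.0825,-0.2375,-0.3725,0.055],
    [0,0,-0.0586,0.13,-0.365,-0.3725,0.055],
    [0,0,-0.0586,0.13,-0.365,-0.3725,0.055]
  ]
}}

```text
clock: 17.75
eef_pos: [478.6, 41.9, 187.0]
tcp_rot: [-3.141, -0.0, 1.687]
contact_force: [0.9, -0.7, -1.1]
opening: 0.721
grasp_force: 29.7
```

Call:
{"method": "move_arm", "body": {
  "motion": [
    [0,0,0,0,0,0,0.055],
    [0,0,0,0,0,0,0.055]
  ]
}}

```text
clock: 18.0
eef_pos: [482.8, 40.2, 186.6]
tcp_rot: [3.14, 0.0, 1.683]
contact_force: [-0.6, -0.1, -1.8]
opening: 0.721
grasp_force: 29.7
```

Run:
```python
from h import *
x=sensors.sense();tc=x["eef_pos"];print(tc,tc[:2]@U,tc[:2]@E,x["opening"],x["tcp_rot"])
for n in ["scene","side"]:
    p,d=grab_frame(n)
    q=cloud(n,d).reshape(-1,3);s=q[:,:2]@U; c=q[:,:2]@E
    m=(abs(s-tc[:2]@U)<28)&(abs(c-tc[:2]@E)<36)&(q[:,2]>125)&(q[:,2]<205)
    print(n,m.sum(),"zmin",np.percentile(q[m,2],1).round(1),"c",np.percentile(c[m],[1,99]).round(1),"face s",np.percentile(s[m],[50,90]).round(1))
```

```text
[482.80378946  40.18841701 186.56584713] -14.024425908665286 484.2705064862185 0.7212150756559266 [3.14038616e+00 2.04000254e-04 1.68276274e+00]
scene 859 zmin 148.3 c [452.7 514. ] face s [-2.7 -1.7]
side 875 zmin 148.4 c [454.6 515.8] face s [-3.7 -2.4]
```

Scaled: 0.133 m / 0.4 = 0.3325, 0.131 m / 0.4 = 0.3275.

Call:
{"method": "move_arm", "body": {
  "motion": [
    [0,0,0,0.0075,-0.0038,0.075,0.055],
    [0,0,0,0.0075,-0.0038,0.175,0.055],
    [0,0,0,0.0075,-0.0038,0.25,0.055],
    [0,0,0,0.0075,-0.0038,0.295,0.055],
    [0,0,0,0.0075,-0.0038,0.3125,0.055],
    [0,0,0,0.0075,-0.0038,0.3225,0.055],
    [0,0,0,0.0075,-0.0038,0.3275,0.055],
    [0,0,0,0.0075,-0.0038,0.3325,0.055]
  ]
}}

```text
clock: 19.1
eef_pos: [480.4, 43.4, 53.4]
tcp_rot: [3.14, 0.0, 1.684]
contact_force: [-0.2, -0.3, 0.8]
opening: 0.721
grasp_force: 30.0
```

```bash
python3 -c "
from h import *
rackview()"
```

```text
[480.4  43.4  53.4] s,c -10.5 482.2 F [-0.2 -0.3  0.8] op 0.721 g 29.988851845264435
scene top dark runs [(np.float64(-24.5), np.float64(91.7), 1582)]
   c [448.7 514.1] z 112.2 -1.464
side top dark runs [(np.float64(-25.3), np.float64(77.2), 938), (np.float64(79.7), np.float64(84.9), 6), (np.float64(88.4), np.float64(92.0), 27)]
   c [450.4 516.7] z 112.6 -1.392
```

Scaled: -0.132 m / 0.4 = -0.33, -0.08 m / 0.4 = -0.2.

Call:
{"method": "move_arm", "body": {
  "motion": [
    [0,0,0,0,0,0.0025,0.055],
    [0,0,0,0,0,0,0.0854],
    [0,0,0,0,0,0,0.0854],
    [0,0,0,0,0,0,0.0854],
    [0,0,0,0,0,-0.075,0.0854],
    [0,0,0,0,0,-0.2,0.0854],
    [0,0,0,0,0,-0.33,0.0854],
    [0,0,0,-0.075,0,-0.33,0]
  ]
}}

```text
clock: 20.2
eef_pos: [486.0, 14.4, 189.0]
tcp_rot: [3.134, 0.0, 1.686]
contact_force: [0.6, -0.1, -0.3]
opening: 0.819
grasp_force: 0.0
```

Scaled: 0.101 m / 0.4 = 0.2525, 0.08 m / 0.4 = 0.2.

Call:
{"method": "move_arm", "body": {
  "motion": [
    [0,0,0,-0.1,0,0,0],
    [0,0,0,-0.1675,0,0,0],
    [0,0,0,-0.1675,0,0,0],
    [0,0,0,-0.1675,0,0,0],
    [0,0,0,-0.1675,0,0.1,0],
    [0,0,0,-0.1675,0,0.2,0],
    [0,0,0,-0.1675,0,0.2525,0],
    [0,0,0,-0.1675,0,0.2525,0]
  ]
}}

```text
clock: 21.2
eef_pos: [489.4, -51.9, 82.6]
tcp_rot: [-3.138, -0.001, 1.685]
contact_force: [-0.0, -0.1, 0.6]
opening: 0.005
grasp_force: 0.0
```

```bash
cat >> h.py <<'E'
def stop():
    for n in ["scene","side"]:
        p,d=grab_frame(n); q=cloud(n,d).reshape(-1,3);s=q[:,:2]@U; c=q[:,:2]@E
        m=(abs(c-482.6)<40)&(s<8)&(s>-140)&(abs(q[:,2]-100.5)<2.5)&(p.reshape(-1,3).max(1)>115); print("stop s",np.percentile(s[m],[2,50,98]).round(1),m.sum())
        m=(abs(c-482.6)<18)&(s<30)&(s>-140)&(abs(q[:,2]-137)<4)&(p.reshape(-1,3).max(1)>115); print("tab s",np.percentile(s[m],[2,50,98]).round(1) if m.sum() else '',m.sum())
E
python3 -c "
from h import *
rackview('crop4');stop()"
```

```text
[489.4 -51.9  82.6] s,c -106.2 480.6 F [-0.  -0.1  0.6] op 0.005 g 0.0
scene top dark runs [(np.float64(-26.0), np.float64(2.8), 352), (np.float64(4.9), np.float64(33.2), 380), (np.float64(35.9), np.float64(91.8), 825)]
   c [451.1 511.5] z 112.1 0.097
   c [451.5 512.2] z 112.2 0.114
   c [449.5 512.6] z 112.2 0.102
side top dark runs [(np.float64(-26.5), np.float64(-24.7), 4), (np.float64(-22.5), np.float64(-12.5), 21), (np.float64(-9.5), np.float64(-9.5), 1), (np.float64(-6.2), np.float64(-3.6), 3), (np.float64(-1.2), np.float64(1.6), 22), (np.float64(3.9), np.float64(9.1), 21), (np.float64(11.5), np.float64(11.5), 1), (np.float64(14.4), np.float64(16.2), 2), (np.float64(18.3), np.float64(18.3), 1), (np.float64(24.0), np.float64(24.0), 1), (np.float64(26.5), np.float64(26.5), 1), (np.float64(28.9), np.float64(32.2), 20), (np.float64(34.9), np.float64(41.8), 15), (np.float64(45.0), np.float64(47.0), 2), (np.float64(50.8), np.float64(51.7), 2), (np.float64(56.9), np.float64(56.9), 1), (np.float64(60.0), np.float64(73.8), 47), (np.float64(76.8), np.float64(76.8), 1), (np.float64(78.8), np.float64(78.8), 1), (np.float64(80.9), np.float64(84.0), 3), (np.float64(86.0), np.float64(91.9), 26)]
   c [455.5 516.6] z 112.0 0.169
stop s [-86.4 -79.4 -77.2] 63
tab s [-87.2 -80.8 -77.7] 58
stop s [-88.8 -80.5 -78.3] 70
tab s [-108.9  -82.8  -78.7] 87
```

View pics/crop4.png

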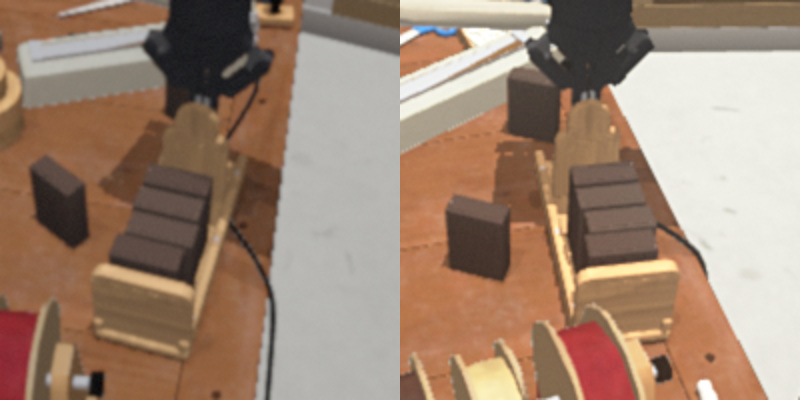

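All four cartons stand in the row, left crop (160,220) and right crop (615,215), and the shut fingers are behind the stop tab at (205,95) and (590,95). I'll push the stop up.

Scaled: 0.033 m / 0.4 = 0.0825, 0.028 m / 0.4 = 0.07.

Call:
{"method": "move_arm", "body": {
  "motion": [
    [0,0,0,0.0075,0.0025,0,0],
    [0,0,0,0.015,0.0025,0,0],
    [0,0,0,0.0225,0.0025,0,0],
    [0,0,0,0.0325,0.0025,0,0],
    [0,0,0,0.045,0.0025,0,0],
    [0,0,0,0.0575,0.0025,0,0],
    [0,0,0,0.07,0.0025,0,0],
    [0,0,0,0.0825,0.0025,0,0]
  ]
}}

```text
clock: 22.4
eef_pos: [488.2, -19.7, 84.0]
tcp_rot: [3.141, 0.0, 1.684]
contact_force: [2.0, -2.6, 1.2]
opening: 0.001
grasp_force: 1.3
```

Scaled: 0.022 m / 0.4 = 0.055, 0.02 m / 0.4 = 0.05.

Call:
{"method": "move_arm", "body": {
  "motion": [
    [0,0,0,0.01,0,0,0],
    [0,0,0,0.02,0,0,0],
    [0,0,0,0.0275,0,0,0],
    [0,0,0,0.035,0,0,0],
    [0,0,0,0.04,0,0,0],
    [0,0,0,0.045,0,0,0],
    [0,0,0,0.05,0,0,0],
    [0,0,0,0.055,0,0,0]
  ]
}}

```text
clock: 23.4
eef_pos: [485.6, 1.9, 84.0]
tcp_rot: [-3.142, 0.0, 1.684]
contact_force: [3.3, -2.0, 0.4]
opening: 0.002
grasp_force: 1.3
```

Scaled: 0.01 m / 0.4 = 0.025, 0.009 m / 0.4 = 0.0225.

Call:
{"method": "move_arm", "body": {
  "motion": [
    [0,0,0,0.0038,0,0,0],
    [0,0,0,0.0075,0,0,0],
    [0,0,0,0.0113,0,0,0],
    [0,0,0,0.015,0,0,0],
    [0,0,0,0.0175,0,0,0],
    [0,0,0,0.02,0,0,0],
    [0,0,0,0.0225,0,0,0],
    [0,0,0,0.025,0,0,0]
  ]
}}

```text
clock: 24.4
eef_pos: [484.5, 11.8, 84.0]
tcp_rot: [-3.142, -0.0, 1.684]
contact_force: [1.8, -3.1, -0.8]
opening: 0.001
grasp_force: 1.5
```

```bash
python3 -c "
from h import *
rackview();stop()" | grep -v side
```

```text
[484.5  11.8  84. ] s,c -42.4 482.8 F [ 1.8 -3.1 -0.8] op 0.001 g 1.4664776623249054
scene top dark runs [(np.float64(-21.8), np.float64(33.2), 723), (np.float64(36.1), np.float64(91.7), 846)]
   c [451.4 512.1] z 112.3 0.101
   c [449.4 513.9] z 112.2 0.12
   c [453.4 513.6] z 112.4 0.191
   c [450.4 513.8] z 112.1 0.101
   c [455.9 516.5] z 111.7 0.121
stop s [-30.7 -30.2 -29.8] 2
tab s [-33.9 -22.3 -19.5] 73
stop s [-31.4 -26.4 -22.6] 10
tab s [-30.7 -23.3 -20.1] 85
```

Scaled: 0.006 m / 0.4 = 0.015, 0.001 m / 0.4 = 0.0025.

Call:
{"method": "move_arm", "body": {
  "motion": [
    [0,0,0,0.0025,0,0,0],
    [0,0,0,0.005,0,0,0],
    [0,0,0,0.0075,0,0,0],
    [0,0,0,0.01,0,0,0],
    [0,0,0,0.0125,0,0,0],
    [0,0,0,0.015,0,0,0]
  ]
}}

```text
clock: 25.35
eef_pos: [483.7, 17.6, 84.0]
tcp_rot: [-3.141, 0.0, 1.684]
contact_force: [0.9, -4.2, 1.0]
opening: 0.004
grasp_force: 2.5
```

Scaled: 0.0015 m / 0.4 = 0.0038, 0.001 m / 0.4 = 0.0025.

Call:
{"method": "move_arm", "body": {
  "motion": [
    [0,0,0,0.0013,0,0,0],
    [0,0,0,0.0025,0,0,0],
    [0,0,0,0.0038,0,0,0]
  ]
}}

```text
clock: 25.72
eef_pos: [483.5, 19.2, 84.0]
tcp_rot: [-3.141, 0.0, 1.684]
contact_force: [-1.0, -5.7, 2.0]
opening: -0.003
grasp_force: 2.7
```

```bash
python3 -c "
from h import *
rackview();stop()" | grep -v side
```

```text
[483.5  19.2  84. ] s,c -35.0 482.7 F [-1.  -5.7  2. ] op -0.003 g 2.7284175530076027
scene top dark runs [(np.float64(-15.0), np.float64(92.1), 1567)]
   c [450.3 513.3] z 112.3 -1.463
   c [452.8 513.6] z 112.5 0.133
   c [454.8 514. ] z 112.3 0.058
stop s [-23.4 -22.6 -21.8] 2
tab s [-24.5 -15.3 -12.3] 81
stop s [-23.5 -18.2 -12. ] 10
tab s [-23.9 -15.9 -12.9] 81
```

Scaled: 0.001 m / 0.4 = 0.0025, 0.0005 m / 0.4 = 0.0013.

Call:
{"method": "move_arm", "body": {
  "motion": [
    [0,0,0,0.0013,0,0,0],
    [0,0,0,0.0025,0,0,0]
  ]
}}

```text
clock: 26.18
eef_pos: [483.4, 20.0, 84.0]
tcp_rot: [-3.141, 0.0, 1.684]
contact_force: [-0.3, -6.0, 1.3]
opening: 0.002
grasp_force: 2.9
```

Scaled: 0.0006 m / 0.4 = 0.0015, 0.0003 m / 0.4 = 0.0008.

Call:
{"method": "move_arm", "body": {
  "motion": [
    [0,0,0,0.0008,0,0,0],
    [0,0,0,0.0015,0,0,0]
  ]
}}

```text
clock: 26.42
eef_pos: [483.4, 20.6, 84.0]
tcp_rot: [-3.141, 0.0, 1.684]
contact_force: [-1.1, -5.6, 1.3]
opening: 0.0
grasp_force: 2.9
```

Scaled: 0.0006 m / 0.4 = 0.0015, 0.0003 m / 0.4 = 0.0008.

Call:
{"method": "move_arm", "body": {
  "motion": [
    [0,0,0,0.0008,0,0,0],
    [0,0,0,0.0015,0,0,0],
    [0,0,0,0.0015,0,0,0]
  ]
}}

```text
clock: 26.8
eef_pos: [483.3, 21.2, 84.0]
tcp_rot: [-3.141, 0.0, 1.684]
contact_force: [-1.1, -5.0, 2.4]
opening: -0.0
grasp_force: 2.7
```

Scaled: 0.0006 m / 0.4 = 0.0015, 0.0003 m / 0.4 = 0.0008.

Call:
{"method": "move_arm", "body": {
  "motion": [
    [0,0,0,0.0008,0,0,0],
    [0,0,0,0.0015,0,0,0],
    [0,0,0,0.0015,0,0,0]
  ]
}}

```text
clock: 27.18
eef_pos: [483.3, 21.5, 84.0]
tcp_rot: [-3.141, 0.001, 1.684]
contact_force: [0.3, -7.4, 1.7]
opening: -0.001
grasp_force: 3.9
```

```bash
python3 -c "
from h import *
rackview();stop()" | grep -v side
```

```text
[483.3  21.5  84. ] s,c -32.6 482.7 F [ 0.3 -7.4  1.7] op -0.001 g 3.907218687236309
scene top dark runs [(np.float64(-12.7), np.float64(94.6), 1576)]
   c [450.3 513.4] z 112.2 -1.504
   c [453.3 513.3] z 112.7 0.2
   c [452.6 513.7] z 112.3 0.11
stop s [-20.4 -18.7 -15.1] 6
tab s [-24.1 -13.   -9.8] 79
stop s [-21.4 -16.3 -11.6] 10
tab s [-27.1 -13.8 -10.4] 84
```

Scaled: 0.0004 m / 0.4 = 0.001.

Call:
{"method": "move_arm", "body": {
  "motion": [
    [0,0,0,0.001,0,0,0],
    [0,0,0,0.001,0,0,0]
  ]
}}

```text
clock: 27.62
eef_pos: [483.2, 21.6, 84.0]
tcp_rot: [-3.141, 0.001, 1.684]
contact_force: [0.0, -11.8, 2.2]
opening: 0.001
grasp_force: 5.3
```

Scaled: 0.0004 m / 0.4 = 0.001.

Call:
{"method": "move_arm", "body": {
  "motion": [
    [0,0,0,0.001,0,0,0],
    [0,0,0,0.001,0,0,0]
  ]
}}

```text
clock: 27.88
eef_pos: [483.3, 21.6, 84.0]
tcp_rot: [-3.141, 0.002, 1.685]
contact_force: [-0.3, -13.6, 1.0]
opening: 0.002
grasp_force: 6.8
```

The row is tight: the force climbs to 13.6 N with no further motion. I'll back off, lift clear and check.

Scaled: -0.16 m / 0.4 = -0.4, -0.14 m / 0.4 = -0.35.

Call:
{"method": "move_arm", "body": {
  "motion": [
    [0,0,0,-0.0075,0,0,0],
    [0,0,0,-0.025,0,0,0],
    [0,0,0,-0.0375,0,0,0],
    [0,0,0,-0.0375,0,-0.1,0],
    [0,0,0,-0.075,0,-0.225,0],
    [0,0,0,-0.15,0,-0.35,0],
    [0,0,0,-0.25,0,-0.4,0],
    [0,0,0,-0.25,0,-0.4,0]
  ]
}}

```text
clock: 28.88
eef_pos: [495.9, -78.6, 245.9]
tcp_rot: [3.138, 0.001, 1.681]
contact_force: [-0.0, 0.4, -0.5]
opening: 0.001
grasp_force: 0.0
```

```bash
python3 -c "
from h import *
rackview('crop5');stop()" | grep -v side
```

```text
[495.9 -78.6 245.9] s,c -133.6 484.0 F [-0.   0.4 -0.5] op 0.001 g 0.0
scene top dark runs [(np.float64(-11.9), np.float64(94.1), 1525)]
   c [450.2 511.8] z 112.3 -1.478
stop s [-20.  -16.8 -10.7] 8
tab s [-20.5 -13.   -9.9] 88
stop s [-22.  -17.3 -12.9] 9
tab s [-21.8 -13.5 -10.7] 86
```

View pics/crop5.png

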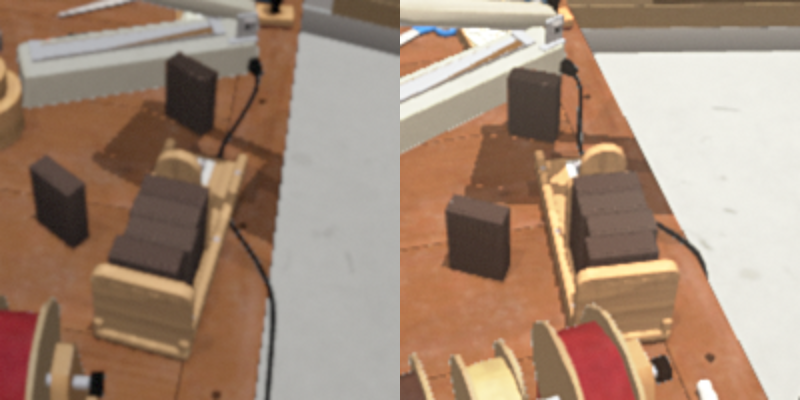

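The four cartons stand upright and tight between wall and stop, left crop (160,220) and right crop (615,215). The short cartons are untouched, and the arm is clear. I'm handing in.

```bash
python3 -c "
from rig import order
print(order.sign_off())"
```

```text
the job is handed in; nothing more can be done
None
```

Job handed in at about 29 s on the robot's clock, and no verdict was returned: all four tall cartons stand tight between the wall and the snug stop, with at most about 14 N read at the wrist during the final push, and the short cartons were never touched.

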